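# Light the gas gauge with the counter torch

### The arm

A 7-joint arm with a two-finger parallel gripper is mounted at the origin on the work surface. World frame = base frame: x ahead of the robot, y to its left, z up, the work surface at z = 0. Lengths are in m, angles in rad, forces in N, time in s.
With the tool pointing down it reaches from about 0.4 to 0.85 m from the base axis. Payload 4.5 kg.
Tool frame: the origin (TCP) lies where the fingers leave the gripper's body, on its centre line; the fingertips stand 64 mm ahead of it and the grasp point (between the pads) lies 45 mm ahead of it; z points along the fingers, y is the direction in which the jaws open and shut (so a half turn about z gives the same grasp; the last joint's range is limited). The gripper opens to 88 mm and grips with 3 to 60 N. Pads are 18 mm wide; open, the fingers measure 123 mm over their backs; the gripper's body (75 mm by 187 mm) begins 45 mm behind the grasp point.
Start: joints at [1.326, 0.689, -0.195, 1.565, 0.157, 0.902, -0.215], TCP at [0.172, -0.601, 0.303] pointing down, gripper open.
Joint ranges: [-3.01, 3.01], [-0.46, 2.08], [-1.47, 1.51], [0.13, 2.56], [-1, 4.14], [0.04, 2.09], [-2.66, 2.66]. Speed limits (rad/s): [2.57, 2.57, 3.14, 3.14, 3.14, 3.14, 3.14].

### API

Orientations are given as [roll, pitch, yaw] about the fixed x, y, z axes, in that order (R = Rz(yaw) Ry(pitch) Rx(roll)).
In Python, from plant import get_state, grab_frame, get_calibration, sign_off gives the robot as it stands.
- The arm moves only by the shell command python3 -m creep 'ROWS' [FORCE]. ROWS is text: rows parted by semicolons, each of 5 numbers parted by spaces: the shift along the tool's x, y, z in mm, then the turn about the tool's z in rad, then the opening, from 0 (shut) to 1 (fully open). In form: dx dy dz yaw jaw; .... A call has 1 to 12 rows; each row shifts and turns the commanded pose from where the row before left it, along the tool's axes as they then stand; what a row does not reach is not made up. A row lasts 1/10 s, in which the tool goes at most 50 mm and 8.59 degrees, less where a joint would pass 70% of its speed; a pose out of reach is approached as far as the arm can. A call with a gripper value outside its range is refused whole. The fingers move at their own pace and stop on an object; FORCE is the grip in N (left out, the last holds). Time passes only in rows, so rows that do not move let the fingers close. It gives the time, the measured TCP pose, the force and the opening at its end, in the units of the state.
- get_state(): the state, without advancing time (a new reading comes with each control period).
- grab_frame(name): name is "side" or "top"; returns the picture (420x560x3 uint8, red, green, blue); there is no depth.
- get_calibration(name): a dict with "fx", "fy", "cx", "cy" (pixels), "rvec" (rotation vector, rad) and "tvec" (3), from world to camera coordinates, as OpenCV has them. Camera axes: x right, y down, z forward; pixel columns grow to the right and rows downward; lengths in m; the calibration is good to about 2 mm. A picture is of the moment at which its call begins. get_calibration takes no time and is no camera call.
- sign_off(): hands the job in, once; it reports no verdict.
The state is a dict: "clock": time; "joint_positions": joint angles; "qd": joint speeds; "joint_efforts": joint torques, N m; "tcp_pos": TCP position; "tool_rot": TCP orientation; "force": force on the tool from outside, world axes, zero at the start; "ft_torque": the same for the moment, N m; "opening": finger opening in m.
Only numpy, scipy, OpenCV 4.12 (cv2) and the standard library are available. Lean on these libraries where they do the work, as an engineer would, in place of code of your own. Each camera call takes 0.05 s, during which the arm holds its last target. There are 200 camera calls.

### The job

The drinks-gas gauge on the festival counter cannot be read in the dim tent: draw the orange torch up out of its charging rack, turn it and hold it up in the air with its lens pointing squarely at the middle of the gauge's dial, about 9 cm in front of the dial face. Finish while still holding the torch there, steady in the gripper. Do not bump or touch the gauge, and leave the other torches, the mug and the pot where they are.

Things in the scene. Friction and masses are not known exactly. Their poses are not given: they have to be found in the camera images.
- torch_center (a point): Centre of the loose orange torch: round, 160 mm long, 150 g. Starts upright, lens down, in a rack socket. z axis: from lens to tail, so the light leaves along -z; roll does not matter. Head (lowest 36 mm) 34 mm across; from 46 mm above the lens to the tail a 28 mm round body. Grasp the body 45 mm above this point (35 mm below the tail), firmly (40 N will do) so that it does not swing.
- torch_lens (a point): Middle of the torch's flat lens, at the lower end, 80 mm from torch_center; same axes as torch_center.
- torch: The orange torch as a solid; its origin is the middle of the lens, same axes.
- dial (a point): Middle of the white dial face of the gauge, 74 mm across inside a steel case 84 mm across and 30 mm deep. z axis: straight out of the face towards the reader. The face looks up and leans towards the robot's side (0.35 to 0.7 rad from straight up); y axis: level, along the tilt hinge.
- gauge: Gas manifold with the gauge, fixed: base plate 170 x 150 mm; in front an aluminium block with brass outlets and blue handles, 65 mm high; behind, two steel uprights 124 mm high, 116 mm apart over all, the round gauge between them on a stiff tilt hinge 115 mm up. Origin on the counter, 50 mm in front of the hinge; +x from outlets to uprights. Not to be touched.
- rack: Black charging rack, fixed: block 70 (x) x 250 (y) x 75 mm high, origin at the middle of its underside. Three upright round sockets, 37 mm across and 60 mm deep, in a row along y at -80, 0 and +80 mm, each with a torch standing loosely in it, lens 15 mm above the counter (the orange one stands 100 mm out of the block).
- blue_torch_center (a point): Centre of the blue torch, 135 mm long and otherwise like the orange one, upright in another socket (top 150 mm above the counter). Leave it.
- grey_torch_center (a point): Centre of the grey torch, same as the blue one, in the third socket. Leave it.
- mug: White mug, 80 mm across, 90 mm high, on the left; origin under its foot. Leave it.
- cap_pot: Aluminium pot with two small handles, 90 mm across, 80 mm high, on the right; origin under its foot. Leave it.
Mind the look-alikes: they are no part of the job. Several things have the shape of the torch; the one meant has the colours described above.

How it is judged:
By the outcome, as a careful person would: the job done as asked, in the order asked, and still so for the second after the job is handed in, while the arm keeps its last pose, push and grip.
It also fails if it takes over 40 s, if anything falls off the work surface, if the arm or the gripper's body presses on something with over 40 N, if the wrist force passes 120 N, or if a joint passes its speed limit or range.

## Working session

There is one attempt and no reset: what is moved stays moved. The work goes in short steps, Python scripts to look and compute and a shell command to move; the robot and the scene stay as the last step left them, time stands still between calls to the robot, and variables do not carry over. Pictures are saved under pics/ and viewed, about 8 in all and at most 12, crops included, and the job is handed in when it is done.

```bash
ls; mkdir -p pics; python3 - <<'E'
from plant import *
import cv2
for n in("side","top"):
    cv2.imwrite(f"pics/{n}0.png",grab_frame(n)[:,:,::-1]); print(n,get_calibration(n))
print(get_state())
E
```

```text
pics
side {'fx': 393.8506866511986, 'fy': 393.8506866511986, 'cx': 280.095238124957, 'cy': 209.88888691651815, 'rvec': array([ 2.14388075, -0.31143392,  0.19900169]), 'tvec': array([-0.50015165,  0.18032446,  0.97174237])}
top {'fx': 526.384185523346, 'fy': 526.384185523346, 'cx': 272.3961983301566, 'cy': 220.26929091454252, 'rvec': array([ 2.16367304, -2.14818934,  0.13792242]), 'tvec': array([0.03298859, 0.54201565, 1.61822217])}
{'clock': 0.1, 'joint_positions': array([ 1.32579089,  0.68988217, -0.19450204,  1.56620828,  0.1573217 ,
        0.90249475, -0.21511149]), 'qd': array([ 6.23200892e-05, -1.43283350e-03,  1.55751504e-03, -3.15279810e-03,
       -1.00930888e-03,  1.58760553e-03, -1.26505144e-03]), 'joint_efforts': array([-3.20744482e-03, -5.28492880e+01, -1.27143893e+00, -1.53837669e+01,
       -5.25742129e-02,  1.93712483e-03,  5.19556784e-05]), 'tcp_pos': array([ 0.17183511, -0.60045048,  0.30200935]), 'tool_rot': array([-3.13999801e+00,  1.44991338e-04,  2.78866003e-01]), 'force': array([ 0.85671949, -0.64348383,  0.30405135]), 'ft_torque': array([0.01033321, 0.01475459, 0.02930085]), 'opening': 0.08817712900080442}
```

View pics/side0.png

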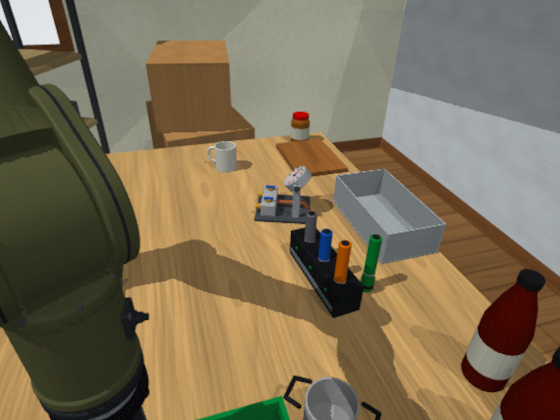

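View pics/top0.png

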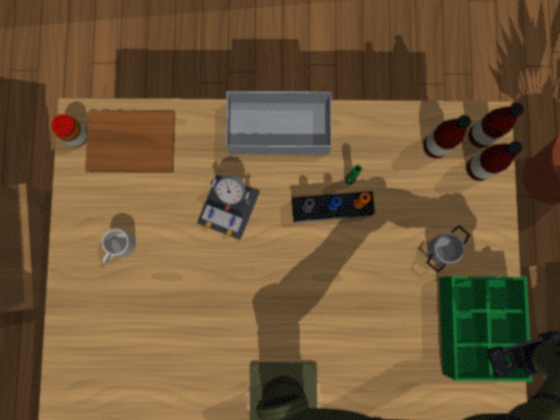

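Candidates with the torch's shape:

| Torch | Side pixel | Top pixel |
|---|---|---|
| Orange, in rack | (343,262) | (362,200) |
| Blue | (325,245) | (335,203) |
| Grey | (310,227) | (308,205) |
| Green, loose on the counter | (373,262) | (353,175) |

The orange one in the end socket fits the description. The gauge is at top (229,190) and side (298,180). Next I'll check close crops.

```bash
cat > h.py <<'E'
import numpy as np,cv2
from plant import *
def cam(n):
    c=get_calibration(n); R=cv2.Rodrigues(c["rvec"])[0]; t=c["tvec"]
    K=np.array([[c["fx"],0,c["cx"]],[0,c["fy"],c["cy"]],[0,0,1]]); return K,R,t
def ray(n,p):
    K,R,t=cam(n); d=R.T@np.linalg.solve(K,[p[0],p[1],1]); return -R.T@t,d/np.linalg.norm(d)
def plane(n,p,z):
    o,d=ray(n,p); return o+d*(z-o[2])/d[2]
def tri(ps,pt):
    (a,u),(b,v)=ray("side",ps),ray("top",pt)
    s=np.linalg.lstsq(np.c_[u,-v],b-a,rcond=None)[0]; A,B=a+u*s[0],b+v*s[1]
    return (A+B)/2,np.linalg.norm(A-B)
def proj(n,P):
    K,R,t=cam(n); q=K@(R@np.asarray(P,float)+t); return q[:2]/q[2]
E
python3 - <<'E'
import cv2,numpy as np
from h import *
s=cv2.imread("pics/side0.png");t=cv2.imread("pics/top0.png")
up=lambda im,x,y,w,h,k:cv2.resize(im[y:y+h,x:x+w],None,fx=k,fy=k,interpolation=cv2.INTER_CUBIC)
a=np.vstack([np.hstack([up(t,194,170,70,75,5),up(s,250,160,70,75,5)]),up(s,285,200,140,40,5)[:, :700]])
cv2.imwrite("pics/c1.png",a)
for n,im in(("side",s),("top",t)):
    h=cv2.cvtColor(im,cv2.COLOR_BGR2HSV)
    m=cv2.inRange(h,(8,200,150),(16,255,255))
    k,l,st,c=cv2.connectedComponentsWithStats(m)
    for i in range(1,k):
        if st[i,4]>25: print(n,st[i],c[i])
E
```

```text
side [335 242  16  35 177] [340.29943503 257.57062147]
```

View pics/c1.png

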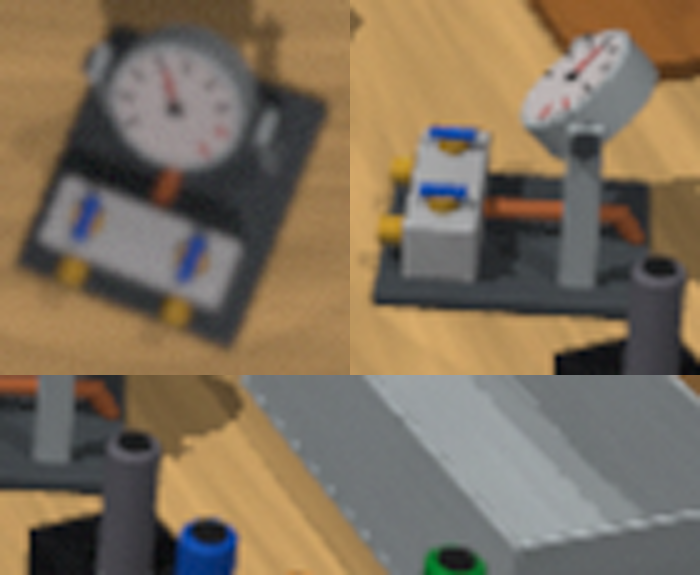

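The top-left crop shows the dial centre at top (229,191.4), with the manifold's front edge towards the robot. The top-right crop shows the dial centre at side (294.4,175.4). My bottom crop missed the orange torch, but it was clear in the full view. Next: measure.

```bash
python3 - <<'E'
from h import *
s=cv2.imread("pics/side0.png");t=cv2.imread("pics/top0.png")
np.set_printoptions(precision=4,suppress=True)
# plate yaw
c=[np.array(p)/5+[193.6,169.6] for p in((22,267),(232,348),(327,103),(113,25))]
P=[plane("top",p,.008) for p in c]; print("plate",np.array(P),[np.linalg.norm(P[i]-P[(i+1)%4]) for i in range(4)])
d=(P[3]+P[2]-P[0]-P[1]);print("yaw",np.arctan2(d[1],d[0]),[np.arctan2(*(P[b]-P[a])[1::-1]) for a,b in((0,3),(1,2))], "perp",np.arctan2(*(P[0]-P[1])[1::-1])-np.pi/2)
D,e=tri((294.0,175.0),(228.6,191.0));print("dial",D,e)
# white mask ellipses
for n,im,c0 in(("side",s,(294,175)),("top",t,(229,191))):
    g=im.astype(int); roi=np.zeros(im.shape[:2],np.uint8);cv2.circle(roi,c0,18,255,-1)
    k=8; x0,y0=c0[0]-22,c0[1]-22
    sub=cv2.resize(im[y0:y0+44,x0:x0+44],None,fx=k,fy=k,interpolation=cv2.INTER_CUBIC).astype(int)
    print(n,"centre colours",im[c0[1]-4:c0[1]+5:2,c0[0]-6:c0[0]+7:3].sum(2)//3)
    for th in ((150,165,180,195) if n=="side" else (100,115,130,145)):
        m=((sub.min(2)>th)).astype(np.uint8)
        m=cv2.morphologyEx(m,cv2.MORPH_CLOSE,np.ones((9,9)))
        cs=cv2.findContours(m,0,1)[0]
        q=max(cs,key=cv2.contourArea); h=cv2.convexHull(q)
        E=cv2.fitEllipse(h);print(n,th,np.array(E[0])/k+[x0-.5,y0-.5],np.array(E[1])/k,E[2])
# orange
for n,im in(("side",s),("top",t)):
    h=cv2.cvtColor(im,cv2.COLOR_BGR2HSV)
    m=cv2.inRange(h,(4,190,80),(14,255,255))
    k,l,st,c=cv2.connectedComponentsWithStats(m)
    for i in range(1,k):
        if st[i,4]>15: print(n,st[i],c[i])
up=lambda im,x,y,w,h,k:cv2.resize(im[y:y+h,x:x+w],None,fx=k,fy=k,interpolation=cv2.INTER_CUBIC)
cv2.imwrite("pics/c2.png",np.hstack([up(t,285,160,95,70,4),up(s,285,200,100,70,4)]))
E
```

```text
plate [[0.5347 0.274  0.008 ]
 [0.4838 0.1393 0.008 ]
 [0.6423 0.0806 0.008 ]
 [0.6924 0.2192 0.008 ]] [np.float64(0.14393894835650103), np.float64(0.16898789913992832), np.float64(0.14736873000746317), np.float64(0.16694215263602333)]
yaw -0.34455483799036923 [np.float64(-0.3342242848137156), np.float64(-0.3547603264056741)] perp -0.36112331976218837
dial [0.617  0.1681 0.1273] 0.00011126435681358655
side centre colours [[152 148 153 151 183]
 [154 178 169 167 145]
 [163 182  54 183 169]
 [181 182 182 117 134]
 [183 183 184 153 125]]
side 150 [294.4597 174.9743] [ 9.817  26.2483] 49.187110900878906
side 165 [294.3595 174.9364] [ 8.811  25.5956] 47.95408630371094
side 180 [288.9181 178.8129] [5.5402 7.4382] 44.439754486083984Traceback (most recent call last):
  File "<stdin>", line 19, in <module>
ValueError: max() iterable argument is empty
```

```bash
python3 - <<'E'
from h import *
from scipy.optimize import brentq
s=cv2.imread("pics/side0.png");t=cv2.imread("pics/top0.png")
np.set_printoptions(precision=4,suppress=True)
D,e=tri((294.4,174.95),(228.6,191.0));print("dial",D,e)
o,v=ray("side",(294.4,174.95)); ot,vt=ray("top",(228.6,191))
N=lambda a,y=-.35:np.array([-np.sin(a)*np.cos(y),-np.sin(a)*np.sin(y),np.cos(a)])
for y in(-.33,-.35,-.37):print(y,[(round(a,1),round(-N(a,y)@v,3),round(-N(a,y)@vt,3)) for a in np.arange(.3,.8,.1)])
f=393.85;z=np.linalg.norm(D-o);print("major expected side",.074*f/z,"top",.074*526.4/np.linalg.norm(D-ot))
k=8
for n,im,c0,ths in(("side",s,(294,175),(135,142,150,158,165)),("top",t,(229,191),(90,110,120,130,140))):
    x0,y0=c0[0]-22,c0[1]-22
    sub=cv2.resize(im[y0:y0+44,x0:x0+44],None,fx=k,fy=k,interpolation=cv2.INTER_CUBIC).astype(int)
    if n=="top":print(im[191,205:255].tolist()[::3])
    for th in ths:
        m=(sub.min(2)>th).astype(np.uint8)
        m=cv2.morphologyEx(m,cv2.MORPH_CLOSE,np.ones((9,9)))
        kk,l,st,c=cv2.connectedComponentsWithStats(m)
        j=[i for i in range(1,kk) if st[i,4]>1500 and np.hypot(*(c[i]-176))<60]
        if not j: continue
        q=max(cv2.findContours((l==j[0]).astype(np.uint8),0,1)[0],key=cv2.contourArea)
        E=cv2.fitEllipse(cv2.convexHull(q));print(n,th,np.array(E[0])/k+[x0-.5,y0-.5],np.array(E[1])/k,E[1][0]/E[1][1],E[2])
for n,im in(("side",s),("top",t)):
    h=cv2.cvtColor(im,cv2.COLOR_BGR2HSV)
    m=cv2.inRange(h,(4,170,80),(16,255,255))
    kk,l,st,c=cv2.connectedComponentsWithStats(m)
    for i in range(1,kk):
        if st[i,4]>15 and c[i][0]>300 and c[i][1]<300: print(n,st[i],c[i])
up=lambda im,x,y,w,h,k:cv2.resize(im[y:y+h,x:x+w],None,fx=k,fy=k,interpolation=cv2.INTER_CUBIC)
cv2.imwrite("pics/c2.png",np.hstack([up(t,285,160,95,100,4),up(s,285,215,100,100,4)]))
E
```

```text
dial [0.6176 0.168  0.1273] 0.0013318270096236483
-0.33 [(np.float64(0.3), np.float64(0.464), np.float64(0.979)), (np.float64(0.4), np.float64(0.449), np.float64(0.959)), (np.float64(0.5), np.float64(0.431), np.float64(0.929)), (np.float64(0.6), np.float64(0.408), np.float64(0.89)), (np.float64(0.7), np.float64(0.38), np.float64(0.842))]
-0.35 [(np.float64(0.3), np.float64(0.459), np.float64(0.978)), (np.float64(0.4), np.float64(0.443), np.float64(0.958)), (np.float64(0.5), np.float64(0.422), np.float64(0.928)), (np.float64(0.6), np.float64(0.398), np.float64(0.889)), (np.float64(0.7), np.float64(0.369), np.float64(0.84))]
-0.37 [(np.float64(0.3), np.float64(0.453), np.float64(0.977)), (np.float64(0.4), np.float64(0.436), np.float64(0.957)), (np.float64(0.5), np.float64(0.414), np.float64(0.926)), (np.float64(0.6), np.float64(0.388), np.float64(0.887)), (np.float64(0.7), np.float64(0.358), np.float64(0.839))]
major expected side 24.302420965509334 top 24.683800915048074
side 135 [294.4703 175.0857] [10.6622 26.7216] 0.3990121211450687 49.76095962524414
side 142 [294.4301 175.0258] [1
[... 629 characters left out ...]
337128752 93.21123504638672
top 110 [228.9429 190.6404] [23.3875 27.0694] 0.8639835396583412 121.55560302734375
top 120 [228.9511 190.724 ] [22.5885 26.2361] 0.8609724691379744 121.39192962646484
top 130 [228.8882 190.7864] [21.5646 24.9867] 0.8630421996568761 120.69361877441406
top 140 [228.8163 191.2591] [18.8442 23.5151] 0.8013652702090529 117.28663635253906
side [ 277  139   70   37 1543] [311.1374 156.2865]
side [ 380  138  180  153 1436] [477.0738 220.0675]
side [301 202   6   6  18] [304.     203.8333]
side [334 241  18  42 485] [341.9773 261.8515]
side [557 286   3  10  19] [558.1053 290.3684]
top [552 136   8  30 154] [556.1688 152.1299]
top [355 193  16  15 116] [362.431  200.1983]
```

View pics/c2.png

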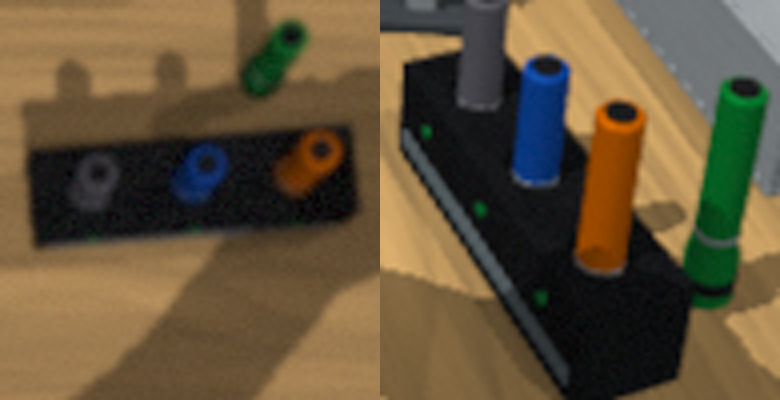

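The close crop confirms orange: side tail cap (345.1,242.4), top tail cap (365.1,196.9). The blue and grey torches stand in line with it, and the green one stands on the counter behind the rack. The moves only turn about the tool's vertical axis. So the tilt has to come from pivoting the torch between the pads, with its head caught in the socket mouth.

```bash
python3 - <<'E'
from h import *
np.set_printoptions(precision=4,suppress=True)
c=lambda u,v:(u/4+284.6,v/4+159.6)
d=lambda u,v:((u-380)/4+284.6,v/4+214.6)
for n,a,b in(("orange",d(622,111),c(322,149)),("blue",d(548,65),c(209,162)),("green",d(744,87),c(293,35))):print(n,*tri(a,b))
print("grey",plane("top",c(101,171),.15))
print("orange on .175",plane("top",c(322,149),.175),plane("side",d(622,111),.175))
P=[plane("top",c(*p),.075) for p in((30,152),(352,128))];print("rack rear edge",P)
S=get_state();ps=S["tool_rot"][2];print(S["tcp_pos"],ps)
E
```

```text
orange [ 0.5938 -0.23    0.1772] 0.0006601387478732797
blue [ 0.5872 -0.1513  0.1526] 0.0007343380368785389
green [ 0.6803 -0.2124  0.1626] 0.0007456906745130367
grey [ 0.5807 -0.0725  0.15  ]
orange on .175 [ 0.5939 -0.2303  0.175 ] [ 0.5956 -0.2276  0.175 ]
rack rear edge [array([ 0.6074, -0.0233,  0.075 ]), array([ 0.628 , -0.2715,  0.075 ])]
[ 0.1718 -0.6005  0.302 ] 0.2788660034380166
```

```bash
python3 -m creep '0 0 0 .126 .6;0 0 0 .126 .6;0 0 0 .126 .6;0 0 0 .126 .6;0 0 0 .125 .6;19 -35 0 0 .6;19 -35 0 0 .6;19 -35 0 0 .6;19 -35 0 0 .6;19 -35 0 0 .6;19 -35 0 0 .6;19 -35 0 0 .6'; python3 -m creep '19 -35 0 0 .6;19 -35 0 0 .6;19 -35 0 0 .6;19 -35 0 0 .6;19 -35 0 0 .6;19 -35 0 0 .6;19 -35 0 0 .6;0 0 0 0 .6;0 0 0 0 .6'
```

```text
clock: 1.3
tcp_pos: [0.3819, -0.415, 0.3024]
tool_rot: [-3.141, 0.001, -0.35]
force: [1.6, -0.1, -0.1]
opening: 0.0531
clock: 2.2
tcp_pos: [0.5902, -0.2308, 0.302]
tool_rot: [3.141, 0.001, -0.348]
force: [-1.0, -0.5, 0.1]
opening: 0.053
```

```bash
python3 -m creep '3 -2 40 0 .6;0 0 40 0 .6;0 0 20 0 .6;0 0 17 0 .6;0 0 0 0 .6;0 0 0 0 .6'; python3 - <<'E'
from h import *
t=grab_frame("top")[:,:,::-1];s=grab_frame("side")[:,:,::-1]
up=lambda im,x,y,w,h,k:cv2.resize(im[y:y+h,x:x+w],None,fx=k,fy=k,interpolation=cv2.INTER_CUBIC)
cv2.imwrite("pics/d1.png",np.hstack([up(t,300,150,100,120,4),up(s,285,180,100,120,4)]))
E
```

```text
clock: 2.8
tcp_pos: [0.5926, -0.2325, 0.186]
tool_rot: [3.141, 0.0, -0.352]
force: [1.2, 0.8, 1.3]
opening: 0.0527
```

View pics/d1.png

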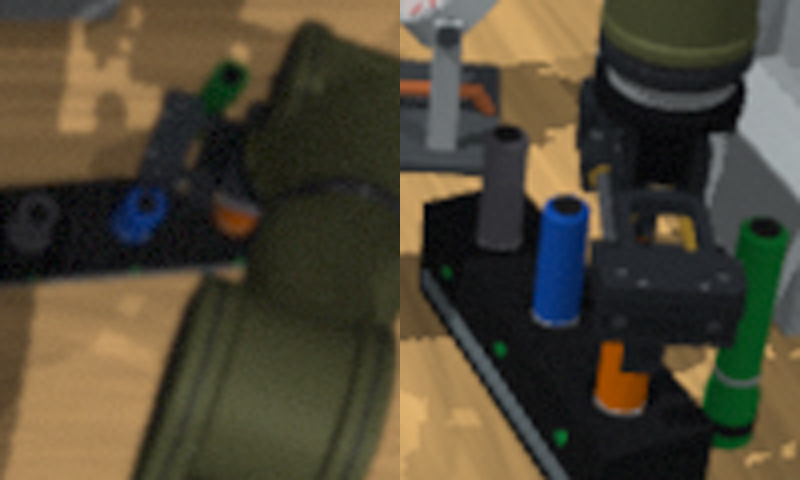

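The fingers straddle the orange torch, at about (620,380) in the right half of the crop, and blue and green are clear. Close, then lift until the lens is about 10 mm inside the socket mouth.

```bash
python3 -m creep '0 0 0 0 0;0 0 0 0 0;0 0 0 0 0;0 0 0 0 0;0 0 0 0 0;0 0 0 0 0' 40; python3 -m creep '0 0 -10 0 0;0 0 -15 0 0;0 0 -15 0 0;0 0 -10 0 0;0 0 0 0 0;0 0 0 0 0;0 0 0 0 0'
```

```text
clock: 3.5
tcp_pos: [0.5938, -0.2309, 0.1861]
tool_rot: [-3.141, -0.001, -0.35]
force: [-0.3, 1.6, 3.2]
opening: 0.027
clock: 4.2
tcp_pos: [0.593, -0.2308, 0.2351]
tool_rot: [3.141, 0.001, -0.35]
force: [-0.7, -0.0, -0.7]
opening: 0.027
```

```bash
cat > look.py <<'E'
from h import *
import sys
np.set_printoptions(precision=4,suppress=True)
for n in("side","top"):
    im=grab_frame(n)[:,:,::-1]; cv2.imwrite(f"pics/{sys.argv[1]}_{n}.png",im)
    h=cv2.cvtColor(im,cv2.COLOR_BGR2HSV)
    m=cv2.inRange(h,(4,170,60),(16,255,255)); k,l,st,c=cv2.connectedComponentsWithStats(m)
    for i in range(1,k):
        if st[i,4]>25 and 60<st[i,1]<330 and 180<c[i][0]<400: print(n,st[i],c[i])
E
python3 look.py e1
```

```text
side [292 118  17  11 138] [299.8913 123.0942]
side [ 277  139   60   37 1452] [309.1632 155.6956]
side [277 200  15   3  30] [284.1333 201.3667]
side [335 245  15  22 210] [341.8667 256.7762]
side [333 265  16  15 169] [340.0059 272.6746]
side [333 279  14   5  29] [339.6897 281.8966]
top [355 200  12   9  79] [360.2911 204.1139]
```

```bash
python3 -m creep '0 0 0 0 0;-6 0 -.5 0 0;-6 0 -.5 0 0;-6 0 0 0 0;-6 0 0 0 0;-6 0 1 0 0;-6 0 1 0 0;-6 0 1 0 0;-6 0 1.5 0 0;0 0 0 0 0;0 0 0 0 0' 20; python3 look.py e2; python3 - <<'E'
from h import *
s=cv2.imread("pics/e2_side.png")
cv2.imwrite("pics/e2c.png",cv2.resize(s[170:310,260:400],None,fx=4,fy=4,interpolation=cv2.INTER_CUBIC))
E
```

```text
clock: 5.4
tcp_pos: [0.5476, -0.2146, 0.2319]
tool_rot: [3.141, 0.002, -0.35]
force: [0.2, -0.6, -1.2]
opening: 0.0275
side [292 118  17  10 138] [299.8261 123.029 ]
side [277 139  37  32 763] [297.4338 152.4417]
side [354 138  32  12 153] [369.0196 143.4314]
side [382 145  15  14  61] [389.6557 150.6393]
side [277 200  15   3  32] [283.8125 201.4062]
side [322 247  17  19 195] [330.5744 256.4308]
side [328 262  17  16 168] [336.8333 270.6845]
side [334 275  14   9  59] [341.3898 280.    ]
```

View pics/e2c.png

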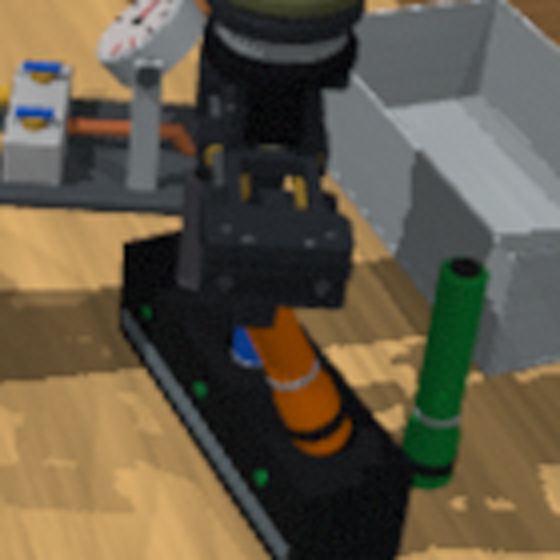

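The torch is pivoting as planned: the tail leans left and the head sits on the socket rim. Blue is undisturbed. Continue.

```bash
python3 -m creep '-6 0 2 0 0;-6 0 2 0 0;-6 0 2 0 0;-5 0 2 0 0;-4 0 2 0 0;0 0 0 0 0;0 0 0 0 0'; python3 -m creep '0 0 0 0 0;0 0 0 0 0;0 0 -20 0 0;0 0 -30 0 0;0 0 -40 0 0;0 0 -40 0 0;0 0 0 0 0;0 0 0 0 0;0 0 0 0 0' 45; python3 look.py e3
```

```text
clock: 6.2
tcp_pos: [0.5228, -0.2052, 0.2222]
tool_rot: [3.141, 0.001, -0.35]
force: [0.9, -0.1, -0.4]
opening: 0.0277
clock: 7.1
tcp_pos: [0.5217, -0.2048, 0.3505]
tool_rot: [3.141, 0.004, -0.35]
force: [0.1, -0.8, -2.4]
opening: 0.0269
side [292 118   9  10  69] [295.7826 123.0145]
side [277 139  22  30 399] [290.0226 152.2632]
side [334 156  13  16  87] [340.0345 164.4598]
side [315 192  22  27 296] [325.9797 206.8142]
side [277 200  15   3  31] [284.0968 201.3871]
side [329 213  19  19 204] [338.5    222.9902]
side [339 226  14  12  72] [346.3194 232.6667]
```

```bash
cat > tilt.py <<'E'
from h import *
import sys
np.set_printoptions(precision=4,suppress=True)
tag=sys.argv[1]; S=get_state(); p=S["tcp_pos"]; ps=S["tool_rot"][2]
G=p-[0,0,.045]; X=np.array([np.cos(ps),np.sin(ps),0]); Y=np.array([np.sin(ps),-np.cos(ps),0]); Z=np.array([0,0,1.])
im=cv2.imread(f"pics/{tag}_side.png"); h=cv2.cvtColor(im,cv2.COLOR_BGR2HSV)
m=cv2.inRange(h,(4,170,60),(16,255,255))
g=proj("side",G); L0=proj("side",G+.125*(X*.6-Z*.8)); print("grasp px",g,"lens px guess",L0)
roi=np.zeros_like(m); cv2.line(roi,tuple(int(v) for v in g),tuple(int(v) for v in L0+.15*(L0-g)),255,32); m&=roi
m=cv2.morphologyEx(m,cv2.MORPH_CLOSE,np.ones((7,7)))
k,l,st,c=cv2.connectedComponentsWithStats(m); i=1+np.argmax(st[1:,4]); print(st[i])
# midline: per-slice midpoints along the principal axis
q=np.argwhere(l==i)[:,::-1].astype(float); o=q.mean(0); u=np.linalg.svd(q-o,full_matrices=False)[2][0]; u*=np.sign(u[1]); v=np.array([-u[1],u[0]])
a=(q-o)@u; b=(q-o)@v
sl=np.array([(s,(b[abs(a-s)<1].min()+b[abs(a-s)<1].max())/2,np.ptp(b[abs(a-s)<1])) for s in np.arange(a.min()+6,a.max()-7,2)]); print(sl)
f=np.polyfit(sl[:,0],sl[:,1],1)
def on(px):
    C,d=ray("side",px); t=(G-C)@Y/(d@Y); P=C+d*t-G; return np.array([P@X,P@Z])
P=[on(o+u*s+v*np.polyval(f,s)) for s in(sl[0,0],sl[-1,0])]
d=P[1]-P[0]; th=np.arctan2(d[0],-d[1]); print("tilt",th,"axis offset at grasp (m)",P[0][0]*np.cos(th)+P[0][1]*np.sin(th))
e=on(o+u*a.max()); print("end along axis",e@[np.sin(th),-np.cos(th)])
E
python3 tilt.py e3
```

```text
grasp px [313.7323 189.6324] lens px guess [346.0203 232.0987]
[315 192  38  46 642]
[[-20.8158   0.6506  12.9918]
 [-18.8158   0.7647  13.598 ]
 [-16.8158   0.7842  12.8027]
 [-14.8158   0.5007  12.9918]
 [-12.8158   0.3116  12.9918]
 [-10.8158   0.7289  12.9918]
 [ -8.8158   0.4453  12.8027]
 [ -6.8158   0.1617  12.9918]
 [ -4.8158   0.1813  12.1965]
 [ -2.8158   0.3899  11.4012]
 [ -0.8158   0.0118  11.4012]
 [  1.1842   0.1259  13.598 ]
 [  3.1842   0.24    14.2043]
 [  5.1842   0.2596  14.9995]
 [  7.1842   0.0705  14.9995]
 [  9.1842  -0.213   15.1886]
 [ 11.1842  -0.099   14.2043]
 [ 13.1842  -0.288   14.2043]
 [ 15.1842  -0.0598  11.4012]]
tilt 0.6669149380758506 axis offset at grasp (m) -0.0033106032765325144
end along axis 0.13447242731117584
```

Tilt is about 0.66, against a dial tilt estimate of about 0.645 (side and top ellipses). That's good enough; carry it to the gauge gently, keeping above everything.

```bash
python3 -m creep '-5 -12 0 0 0;-10 -24 0 0 0;-10 -24 0 0 0;-10 -24 0 0 0;-10 -24 0 0 0;-10 -24 0 0 0;-10 -24 0 0 0;-10 -24 0 0 0;-10 -24 0 0 0;-10 -24 0 0 0;-10 -24 0 0 0;-10 -24 0 0 0'; python3 -m creep '-10 -24 0 0 0;-10 -24 0 0 0;-10 -24 0 0 0;-10 -24 0 0 0;-11 -23 3 0 0;-5 -12 2 0 0;0 0 0 0 0;0 0 0 0 0;0 0 0 0 0;0 0 0 0 0'; python3 look.py f1; python3 tilt.py f1; python3 - <<'E'
from h import *
s=cv2.imread("pics/f1_side.png");t=cv2.imread("pics/f1_top.png")
up=lambda im,x,y,w,h,k:cv2.resize(im[y:y+h,x:x+w],None,fx=k,fy=k,interpolation=cv2.INTER_CUBIC)
cv2.imwrite("pics/f1c.png",np.hstack([up(t,180,160,90,130,4),up(s,220,100,110,130,4)]))
E
```

```text
clock: 8.4
tcp_pos: [0.5087, 0.0955, 0.3516]
tool_rot: [3.141, 0.002, -0.349]
force: [0.1, -0.0, -2.2]
opening: 0.0269
clock: 9.4
tcp_pos: [0.5024, 0.2341, 0.3474]
tool_rot: [3.141, -0.001, -0.353]
force: [0.9, 0.2, -1.5]
opening: 0.027
side [240 109   7   9  36] [243.9444 111.8889]
side [252 115  17  22 155] [259.8839 127.071 ]
side [292 118  17  11 136] [299.8088 123.1324]
side [264 134  13  13 103] [270.2621 140.2427]
side [ 271  139   76   37 1585] [310.694  156.2063]
side [277 200  15   3  28] [283.3214 201.4286]
top [204 198  13  13  96] [210.5938 203.0625]
grasp px [250.8913 114.8087] lens px guess [276.5747 148.2551]
[252 115  45  51 613]
[[-28.1608  -1.3136   8.4714]
 [-26.1608  -1.1923   8.5522]
 [-24.1608  -0.7383   7.8059]
 [-22.1608  -0.617    7.8867]
 [-20.1608  -0.4958   7.8059]
 [-18.1608  -0.0418   7.0595]
 [-16.1608   0.4122   7.8059]
 [-14.1608   0.5335   7.725 ]
 [-12.1608   1.3607   7.8867]
 [-10.1608   1.8551   8.5522]
 [ -8.1608   1.9764   9.9641]
 [ -6.1608   2.0572   9.9641]
 [ -4.1608   2.1784   9.8833]
 [ -2.1608   2.2593   9.8833]
 [ -0.1608   3.8328   8.5522]
 [  1.8392   3.2481   9.8833]
 [  3.8392   2.2903  11.9607]
 [  5.8392   0.6264  11.2952]
 [  7.8392  -1.0374  11.9607]
 [  9.8392  -3.3668  15.6118]
 [ 11.8392  -3.2859  15.6118]
 [ 13.8392  -2.7915  14.9462]
 [ 15.8392  -2.0047  14.8654]
 [ 17.8392  -1.5103  14.1998]]
tilt 0.8653084975413569 axis offset at grasp (m) -0.015177634968877623
end along axis 0.1877143249017098
```

View pics/f1c.png

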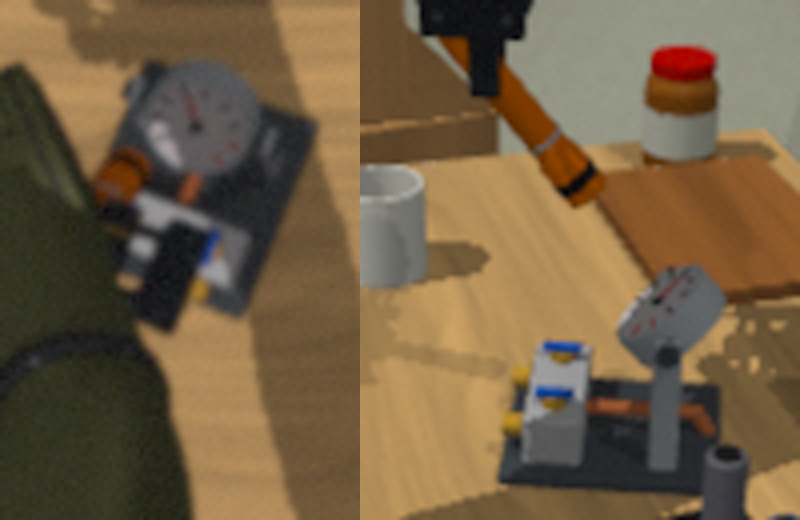

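I overshot by about 22 mm in tool y, and the crop shows the torch at the right attitude but to the left of the dial. The lens end is at side ≈ (367,147)/top (211,203). Correct it and look closely.

```bash
python3 -m creep '0 8 1 0 0;1 9 2 0 0;0 5 1 0 0;0 0 0 0 0;0 0 0 0 0;0 0 0 0 0;0 0 0 0 0'; python3 look.py g1 >/dev/null; python3 - <<'E'
from h import *
s=cv2.imread("pics/g1_side.png");t=cv2.imread("pics/g1_top.png")
up=lambda im,x,y,w,h,k:cv2.resize(im[y:y+h,x:x+w],None,fx=k,fy=k,interpolation=cv2.INTER_CUBIC)
cv2.imwrite("pics/g1c.png",np.hstack([up(t,195,160,60,95,6),up(s,245,100,70,95,6)]))
S=get_state();ps=S["tool_rot"][2];G=S["tcp_pos"]-[0,0,.045];X=np.array([np.cos(ps),np.sin(ps),0])
for th in(.55,.65,.75):
  L=G+.125*(np.sin(th)*X-[0,0,np.cos(th)]);print(th,L,[(proj(n,P)+.4-o)*6+w for n,o,w in(("top",(195,160),0),("side",(245,100),(360,0))) for P in(L,(G+2*L)/3)])
E
```

```text
clock: 10.2
tcp_pos: [0.4955, 0.2151, 0.3432]
tool_rot: [-3.141, -0.0, -0.35]
force: [0.2, 0.3, -1.0]
opening: 0.0269
0.55 [0.55685168 0.19257251 0.19162627] [array([139.26611628, 288.12016978]), array([114.41492719, 320.16988932]), array([530.0852604 , 329.02855957]), array([486.12861797, 260.29208303])]
0.65 [0.56653963 0.18903851 0.19868136] [array([145.63754882, 265.65948657]), array([118.7016356 , 304.91167827]), array([551.29079289, 316.83123286]), array([500.3776016, 251.8651716])]
0.75 [0.57551749 0.18576353 0.20673073] [array([151.27144447, 244.16174331]), array([122.4598939 , 290.37137764]), array([571.15170295, 302.61401203]), array([513.66511529, 242.07202137])]
```

View pics/g1c.png

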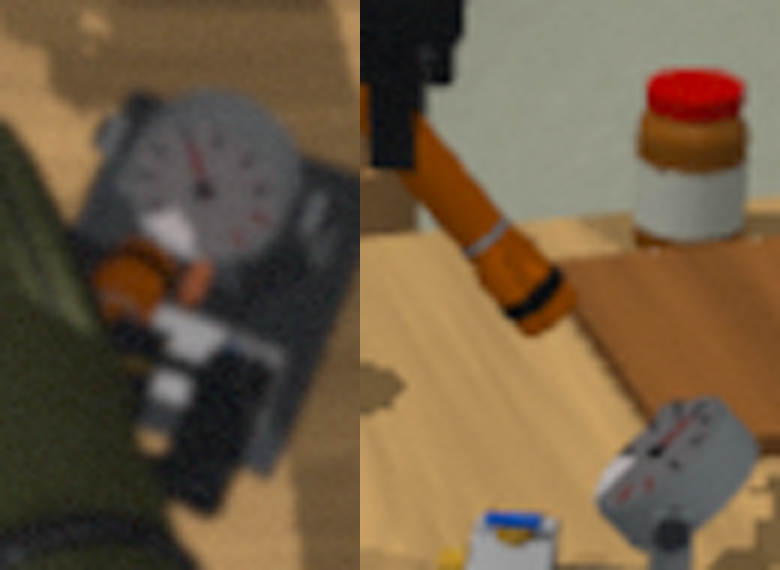

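The predicted lens centre for a 0.65 tilt is (551,317) in the right half, and the picture shows it at about (551,315). The extended axis meets the dial centre in both views, to within 3–5 crop px (under 1 image px). I'll make a last 2 mm lateral fix and check the normal against the ellipse axes.

```bash
python3 -m creep '0 2 0 0 0;0 0 0 0 0;0 0 0 0 0;0 0 0 0 0'; python3 - <<'E'
from h import *
D=np.array([.6176,.168,.1273])
for y in(-.30,-.35,-.40):
  for a in(.55,.65,.75):
    n=np.array([-np.sin(a)*np.cos(y),-np.sin(a)*np.sin(y),np.cos(a)]);r=[]
    for c in("side","top"):
        d=proj(c,D+.01*n)-proj(c,D-.01*n); v=ray(c,proj(c,D))[1]
        r+=[round(np.degrees(np.arctan2(d[1],d[0]))%180,1),round(-n@v,3)]
    print(y,a,r)
print("measured: side 49.5, .36-.40 ; top 121.3, .863")
S=get_state();print(S["tcp_pos"],S["tool_rot"],S["opening"],abs(S["qd"]).max())
E
```

```text
clock: 10.7
tcp_pos: [0.4948, 0.2128, 0.3432]
tool_rot: [3.142, -0.0, -0.35]
force: [-0.2, 0.1, -1.3]
opening: 0.0272
-0.3 0.55 [np.float64(57.5), np.float64(0.433), np.float64(124.8), np.float64(0.913)]
-0.3 0.65 [np.float64(51.4), np.float64(0.41), np.float64(121.0), np.float64(0.87)]
-0.3 0.75 [np.float64(45.4), np.float64(0.383), np.float64(118.3), np.float64(0.818)]
-0.35 0.55 [np.float64(57.9), np.float64(0.41), np.float64(128.2), np.float64(0.909)]
-0.35 0.65 [np.float64(51.9), np.float64(0.384), np.float64(124.3), np.float64(0.866)]
-0.35 0.75 [np.float64(46.1), np.float64(0.353), np.float64(121.6), np.float64(0.813)]
-0.4 0.55 [np.float64(58.4), np.float64(0.387), np.float64(131.6), np.float64(0.906)]
-0.4 0.65 [np.float64(52.5), np.float64(0.357), np.float64(127.7), np.float64(0.861)]
-0.4 0.75 [np.float64(46.8), np.float64(0.323), np.float64(124.8), np.float64(0.809)]
measured: side 49.5, .36-.40 ; top 121.3, .863
[0.49475166 0.21278892 0.34319697] [ 3.14157474e+00 -1.01906059e-05 -3.50234238e-01] 0.027208169147301894 0.001667953069535736
```

```bash
python3 -c "
from plant import *
print(sign_off(), get_state()['clock'])"
```

```text
the job is handed in; nothing more can be done
the job is handed in; nothing more can be done
```

The orange torch is out of the rack and held at 45 N with its lens pointing at the middle of the dial. I handed the job in at about 10.7 s. Because the moves could only turn the tool about the vertical, I tilted the torch by pivoting it between the pads against the socket rim.

**Last checks:**
- **Aim:** before a final 2 mm sideways correction, the line of the torch met the dial centre within about 1 pixel in both views. I took no picture after that correction.
- **Distance:** the lens was about 90 mm from the dial face, worked out from the arm's pose and the torch's tilt.
- **Tilt:** the torch measured about 0.65–0.67 rad. The dial's shape in the two views gave about 0.64–0.68 rad, with its direction about 0.34–0.35 rad off the robot's axis and the tool at 0.35. I expect the lens to be square to the dial within a few hundredths of a rad.
- **Steadiness:** the joints were still (0.002 rad/s), and the measured forces stayed at a few newtons throughout.
- **Other objects:** I saw no contact with the gauge or any other object. I did not check the other objects one by one at the end.

**Failed or off:**
- One automatic tilt reading near the gauge came out at 0.87 rad. I rejected it because the colour mask had picked up the wooden board behind the torch; the picture itself fitted 0.65.
- The carry to the gauge overshot by about 22 mm in open air, and I corrected it.

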